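# Pin the guide arm and hold the probe in the camera's lens mount

## Robot

A 7-joint arm with a two-finger parallel gripper is mounted at the origin on the work surface. World frame = base frame: x ahead of the robot, y to its left, z up, the work surface at z = 0. Lengths are in m, angles in degrees, forces in N, time in s.
With the tool pointing down it reaches from about 0.4 to 0.9 m from the base axis. Payload 5.6 kg.
Tool frame: the origin (TCP) lies at the very end of the fingers, on their centre line; the grasp point (between the pads) lies 19 mm behind it; z points along the fingers, y is the direction in which the jaws open and shut (so a half turn about z gives the same grasp; the last joint's range is limited). The gripper opens to 92 mm and grips with 3 to 60 N. Pads are 20 mm wide; open, the fingers measure 128 mm over their backs; the gripper's body (75 mm by 189 mm) begins 69 mm behind the grasp point.
Start: joints at [73.052, 26.786, -0.665, 91.828, 0.344, 61.387, -3.226], TCP at [0.163, -0.629, 0.215] pointing down, gripper open.
Joint ranges: [-144.91, 144.91], [-17.63, 115.5], [-89.93, 88.59], [15.96, 139.68], [-74.01, 254.01], [8.47, 105.57], [-167.45, 167.45]. Speed limits (degrees/s): [147.25, 147.25, 180, 180, 180, 180, 180].

## Interface

Orientations are given as a 3x3 rotation matrix whose columns are the frame's x, y, z axes.
In Python, from cell import sensors, vision, bot gives the robot as it stands.
- The arm moves only by the shell command python3 -m crank 'ROWS'. ROWS is JSON, a list of rows, each a list of 3 entries, a list of its own where there are three numbers: the shift along the tool's x, y, z in cm, then the turn about the tool's z in rad, then the opening in per cent of the stroke, from 0 (shut) to 100 (fully open). A call has 1 to 10 rows; each row shifts and turns the commanded pose from where the row before left it, along the tool's axes as they then stand; what a row does not reach is not made up. A row lasts 1/12 s, in which the tool goes at most 41.7 mm and 7.16 degrees, less where a joint would pass 70% of its speed; a pose out of reach is approached as far as the arm can. A call is refused whole if a number of a shift passes 4.17 or a number of a turn 0.125, either way. A call with a gripper value outside its range is refused whole. The fingers move at their own pace and stop on an object; the grip force is fixed at half the most. Time passes only in rows, so rows that do not move let the fingers close. It gives the time, the measured TCP pose, the force and the opening at its end, in the units of the state.
- sensors.get_obs(): the state, without advancing time (a new reading comes with each control period).
- vision.get_image(name): name is "side" or "top" or "wrist"; returns a dict with "img" (384x512x3 uint8, red, green, blue), "fx", "fy", "cx", "cy" (pixels), "R" (3x3) and "t" (3): a world point X has camera coordinates R X + t. Camera axes: x right, y down, z forward; pixel columns grow to the right and rows downward; lengths in m; the calibration is good to about 2 mm. A picture is of the moment at which its call begins. There is no depth.
- bot.close_job(): hands the job in, once; it reports no verdict.
Trained networks look in the newest picture that a camera, given by its name, has taken for a name from the list of things; names that differ only in an ending like _2 or _b are one class to them, and where a whole thing is asked for, a point or a joint stands for the part that bears it (a point fixed in the world has none). Each returns a list of dicts, best first, with "confidence" (0 to 1); they miss things now and then, are a little off and sometimes report something else, mostly with a low value. They report only what shows in the picture. A call takes as long as a camera call. They do not tell look-alikes from the thing itself.
- vision.masks_of(target, camera): "pixels" (384x512 bool, what is visible of it) and "bbox" ([left, top, width, height] in pixels, round what is visible of it).
The state is a dict: "time": time; "q": joint angles; "qd": joint speeds; "joint_torque": joint torques, N m; "position": TCP position; "tool_rot": TCP orientation; "ft_force": force on the tool from outside, world axes, zero at the start; "wrist_torque": the same for the moment, N m; "opening": finger opening in m.
Only numpy, scipy, OpenCV 4.12 (cv2) and the standard library are available. Lean on these libraries where they do the work, as an engineer would, in place of code of your own. Each camera call takes 0.05 s, during which the arm holds its last target.

## Task

Push the guide arm's headed locking pin fully down through the fork until its head seats. Then take the longer of the two probes out of the stand by its thick grip and lower it through the guide hole until its tip is well inside the lens mount of the camera below, clear of the sensor; it must not touch the hole's walls or any other part of the jig or camera. Finish while holding the probe still there, upright and centred in the hole, the pin still seated, and leave everything else on the bench where it is.

Things in the scene. Friction and masses are not known exactly. Their poses are not given: they have to be found in the camera images.
- jig: camera test jig, fixed; lengths in mm. Origin under the base plate, straight below the guide hole; z up. Aluminium base 110 (x) x 240 (y: -172 to 68) x 10 high. On it, centred on the origin, a black camera 90 x 90 on its back, lens mount up, case top at z 85. Above it the guide arm, 50 wide (x), y -145 to 30, z 125 to 137. Fork 50 x 50 at y -120, z 117 to 145; post behind it to y -167.
- guide (a point): centre of the guide hole at the guide arm's top face (137 mm above the bench). Round hole of diameter 22 mm through the 12 mm thick arm, axis vertical, straight above the middle of the camera's lens mount; axes as the jig's.
- sensor (a point): centre of the sensor at the bottom of the camera's lens mount, straight below the guide hole, 56 mm above the bench. The mount's steel ring (outer diameter 62) has its rim 95 mm above the bench; open throat of diameter 44, 39 mm deep from rim to sensor.
- pin (a joint): travel of the locking pin in m: at the start it stands 16 to 28 mm proud of the fork, 0.030 = head seated on the fork. It slides straight down only, against steady friction of about 6 N, does not spring back, and stops hard at 0.030.
- pin_top (a point): centre of the top of the locking pin's round steel head (diameter 22, 8 mm high). The pin is vertical, started in the fork's aligned holes, 120 mm from the guide hole towards the jig's -y. Head top 153 mm above the bench when seated, 16 to 28 mm higher at the start.
- stand: black block 60 (x) x 130 (y) x 50 mm high, fixed, with two round holes of diameter 11.6, 38 deep (floor 12 mm above the bench), at y = -35 and +35; the long probe stands in one, a short one in the other (either may be in either). Origin at the centre of its underside, z up.
- probe: long probe: steel rod of diameter 10 mm, with a plain round aluminium grip of diameter 20, 30 high, at the top; whole length 150, mass 50 to 100 g. Origin at the centre of the flat lower end, z along the rod (grip from z = 120 to 150). Stands upright in the stand, tip 12 mm and top 162 mm above the bench.
- probe_tip (a point): centre of the long probe's lower end (the body's origin).
- probe_neck (a point): point on the long probe's axis where the grip begins, 120 mm above the tip.
- short_probe: the short probe, alike but 115 mm long (top 127 mm above the bench at the start); origin at its tip. Not to be moved.
- lens_cap: black dust cap, diameter 48, 9 high, lying on the jig's base plate between the camera and the post; bystander.
- lens: black lens, diameter 44, 50 high, standing on the bench; bystander.
- driver: screwdriver 150 long lying on the bench; bystander.
- mouse: grey computer mouse about 80 x 60 x 34 high; bystander.
- small_box: small cardboard box 35 x 50 x 30 high; bystander.
- spacer: aluminium ring, outer diameter 42, 12 high; bystander.
Mind the look-alikes: they are no part of the job. Leave any green or turquoise look-alike of the stand alone.

How it is judged (in metres and radians):
On the way, in this order (a step that is already met when the one before it is completed fails the run):
1. the locking pin is pushed down until its head seats (within 2 mm) (value of joint pin above 0.028 m), for 0.2 s.
2. the long probe is lifted out of the stand (z of probe_tip in the frame of stand above 0.055 m and contact force between the fingers and probe above 1 N), for 0.2 s.
3. the probe's tip has come down through the guide hole (horizontal distance between probe_tip and guide below 0.006 m and z of probe_tip in the frame of guide below -0.014 m), for 0.1 s.
At the end, for the whole second after the job is handed in: The pin is seated to within 2 mm; the long probe is held in the fingers, still (under 20 mm/s), touching nothing of the jig or camera; its tip is at least 4 mm below the rim of the lens mount and at least 4 mm above the sensor; its tip and its neck are both within 4 mm of the guide hole's axis (value of joint pin above 0.028 m and horizontal distance between each of probe_tip, probe_neck and guide below 0.004 m and z of probe_tip in the frame of guide below -0.046 m and z of probe_tip in the frame of sensor above 0.004 m and contact force between probe and jig below 0.1 N and contact force between the fingers and probe above 1 N and linear speed of probe below 0.02 m/s); the arm keeps its last pose, push and grip.
It fails at once if the long probe touches the guide hole, the jig or the camera (contact force between probe and jig above 0.3 N).
It fails at once if the short probe is moved by more than 15 mm (distance of short_probe from where it was at the start of the episode above 0.015 m).
It fails at once if another loose thing on the bench is moved by more than 20 mm (distance of any of lens_cap, lens, driver, mouse, small_box, spacer from where it was at the start of the episode above 0.02 m).
It also fails if it takes over 48 s, if anything falls off the work surface, if the arm or the gripper's body presses on something with over 40 N, if the wrist force passes 120 N, or if a joint passes its speed limit or range.

## Working session

There is one attempt and no reset: what is moved stays moved. The work goes in short steps, Python scripts to look and compute and a shell command to move; the robot and the scene stay as the last step left them, time stands still between calls to the robot, and variables do not carry over. Pictures are saved under pics/ and viewed, and the job is handed in when it is done.

```bash
ls; mkdir -p pics
python3 - <<'E'
from cell import sensors, vision, bot
import cv2
o=sensors.get_obs()
print({k:(o[k]) for k in ('time','position','tool_rot','opening','ft_force')})
for n in('side','top','wrist'):
    d=vision.get_image(n); cv2.imwrite(f'pics/a_{n}.png',d['img'][:,:,::-1])
    print(n,d['fx'],d['cx'],d['cy'],d['R'],d['t'])
E
```

```text
pics
{'time': 0.0, 'position': array([ 0.16236518, -0.62879907,  0.21365536]), 'tool_rot': array([[ 9.68226427e-01,  2.50074530e-01, -5.61884875e-04],
       [ 2.50075129e-01, -9.68224995e-01,  1.67005538e-03],
       [-1.26392666e-04, -1.75750519e-03, -9.99998448e-01]]), 'opening': 0.09190235965209895, 'ft_force': array([-0.00673822,  0.20751445, -1.0491572 ])}
side 483.61600204519596 258.2476594208121 189.10322156357873 [[-0.85062379 -0.52546022  0.01818599]
 [-0.41162026  0.64402041 -0.64483058]
 [ 0.32712067 -0.55599395 -0.76410915]] [0.40740434 0.3010355  1.30768664]
top 400.9056832541905 253.1051946836189 191.3385399377506 [[ 0.01423054 -0.99988139  0.00589073]
 [-0.99803262 -0.0145635  -0.06098196]
 [ 0.06106051 -0.00501133 -0.99812149]] [-0.03542839  0.47067623  1.42593234]
wrist 294.42148233157 252.03827460529553 191.29858771261598 [[ 2.50539254e-01 -9.68106348e-01 -4.25291789e-04]
 [-9.28647009e-01 -2.40451545e-01  2.82485020e-01]
 [-2.73577803e-01 -7.03786402e-02 -9.59271616e-01]] [-0.64845772 -0.03344881  0.39098491]
```

View pics/a_side.png

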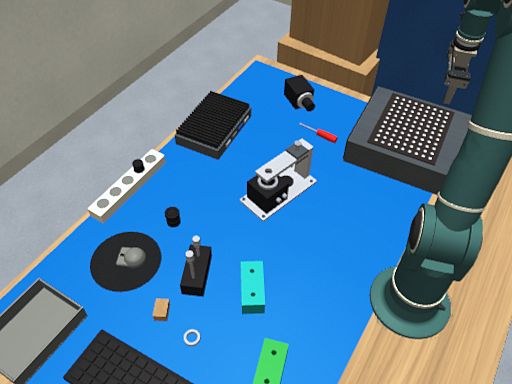

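View pics/a_top.png

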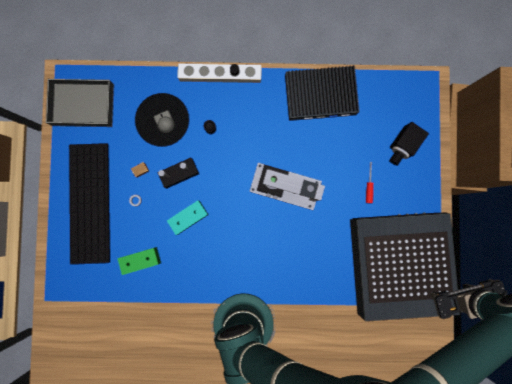

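View pics/a_wrist.png

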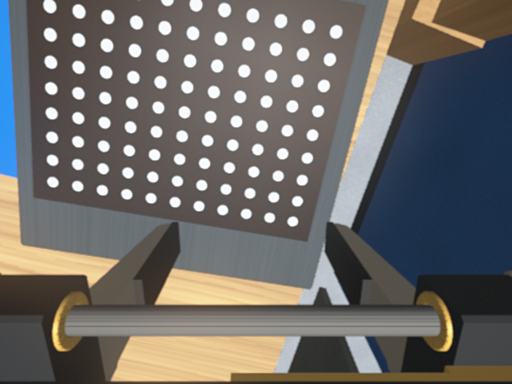

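```bash
cat > h.py <<'E'
import numpy as np, cv2
from cell import sensors, vision, bot
def ray(d,u,v):
    c=np.array([(u-d['cx'])/d['fx'],(v-d['cy'])/d['fy'],1.]); R=np.array(d['R']);t=np.array(d['t'])
    return -R.T@t, R.T@c
def atz(d,u,v,z):
    o,r=ray(d,u,v); return o+r*(z-o[2])/r[2]
def proj(d,X):
    c=np.array(d['R'])@np.array(X)+np.array(d['t']); return np.array([d['fx']*c[0]/c[2]+d['cx'],d['fy']*c[1]/c[2]+d['cy']])
def crop(d,x,y,w,h,k,name):
    im=d['img'][y:y+h,x:x+w,::-1]; cv2.imwrite(name,cv2.resize(im,None,fx=k,fy=k,interpolation=cv2.INTER_CUBIC))
E
python3 - <<'E'
from h import *
d=vision.get_image('top'); crop(d,240,150,100,70,8,'pics/b_topjig.png'); crop(d,140,140,80,60,8,'pics/b_topstand.png')
for n in ('probe','short_probe','stand','pin','jig','guide'):
    for m in vision.masks_of(n,'top')[:4]: print(n,m['confidence'],m['bbox'])
s=vision.get_image('side'); crop(s,235,130,90,90,6,'pics/b_sidejig.png'); crop(s,165,225,60,75,8,'pics/b_sidestand.png')
for n in ('probe','short_probe','stand','pin','jig'):
    for m in vision.masks_of(n,'side')[:4]: print(n,m['confidence'],m['bbox'])
E
```

```text
stand 0.92 [161.7, 158.0, 39.1, 30.6]
stand 0.74 [166.8, 202.0, 38.2, 31.5]
stand 0.68 [116.1, 246.7, 48.1, 32.5]
jig 0.65 [250.4, 164.2, 76.9, 47.6]
guide 0.59 [254.0, 163.6, 71.5, 48.8]
probe 0.64 [187.4, 247.0, 7.1, 33.9]
short_probe 0.62 [186.1, 250.8, 11.7, 28.1]
short_probe 0.56 [193.2, 233.9, 9.2, 22.8]
stand 0.94 [250.4, 338.7, 38.4, 45.3]
stand 0.89 [180.3, 244.2, 31.3, 53.0]
stand 0.78 [241.4, 260.0, 23.2, 53.2]
pin 0.53 [295.7, 139.9, 4.0, 9.1]
jig 0.9 [241.3, 144.3, 72.9, 77.8]
```

View pics/b_topjig.png

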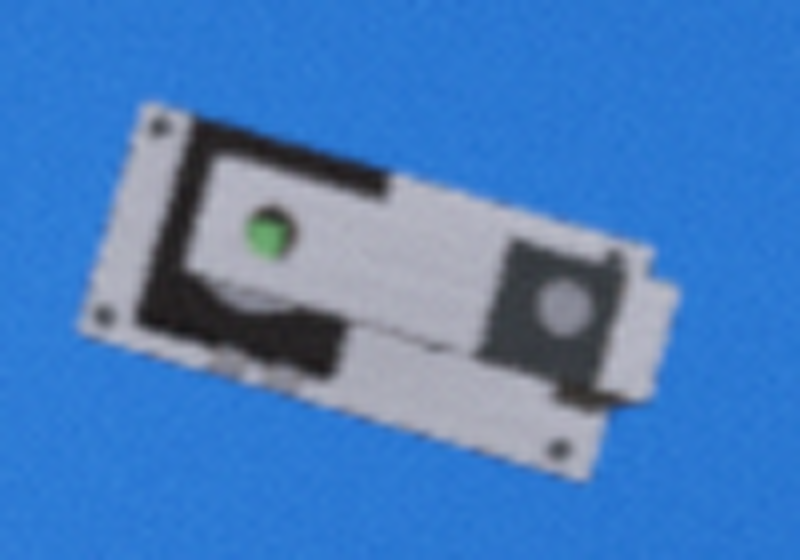

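View pics/b_topstand.png

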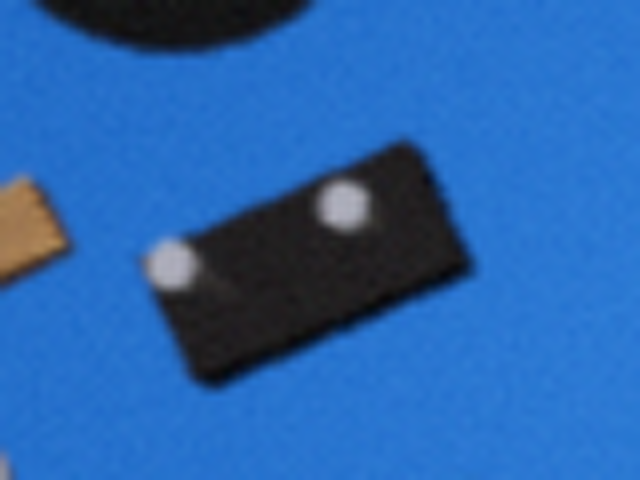

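View pics/b_sidejig.png

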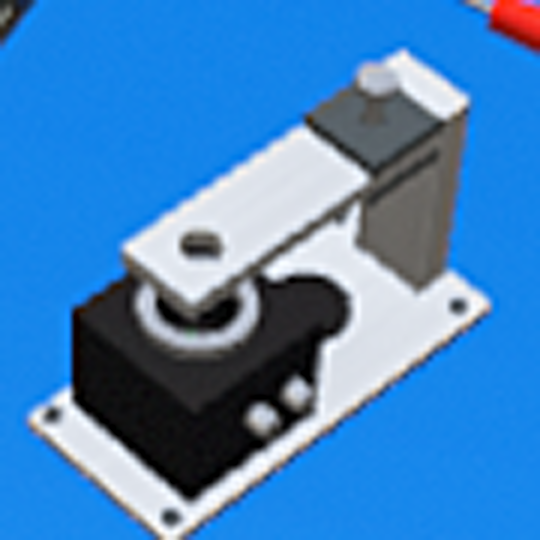

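View pics/b_sidestand.png

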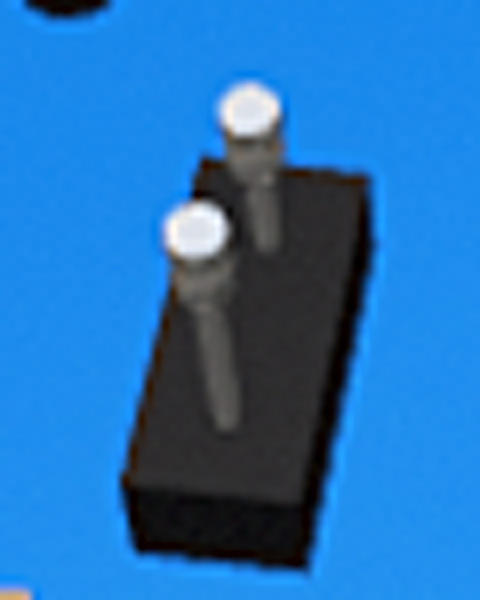

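Run:
```python
from h import *
t=vision.get_image('top'); s=vision.get_image('side')
def tri(a,b):
    A=[];B=[]
    for d,p in((t,a),(s,b)):
        o,r=ray(d,*p); r/=np.linalg.norm(r); P=np.eye(3)-np.outer(r,r); A.append(P);B.append(P@o)
    return np.linalg.lstsq(np.vstack(A),np.hstack(B),rcond=None)[0]
c=.45
for n,a,b,z in(('hole',(273.8,179),(268.7,170.5),.137),('pin',(310.7,188.2),(298,142.2),.175),('long',(161.4,173.1),(189.6,253.8),.162),('short',(183,165.6),(196.3,238.5),.127)):
    a=np.array(a)-c;b=np.array(b)-c
    print(n,tri(a,b),atz(t,*a,z),atz(s,*b,z))
# base corners at z=.01, stand corners
C=[(140,100),(660,250),(590,480),(80,335)]
for p in C: print(atz(t,240+p[0]/8-.45,150+p[1]/8-.45,.01))
print(sensors.get_obs()['time'])
```

```text
hole [ 0.50632077 -0.09439845  0.13635044] [ 0.50681557 -0.09410788  0.137     ] [ 0.50546522 -0.0941039   0.137     ]
pin [ 0.47513481 -0.21080955  0.1729887 ] [ 0.47547196 -0.21029858  0.175     ] [ 0.47379348 -0.20911772  0.175     ]
long [0.51806295 0.27097924 0.15863217] [0.51822252 0.27050161 0.162     ] [0.51595454 0.27233359 0.162     ]
short [0.54770796 0.2076185  0.12443052] [0.54797192 0.20748826 0.127     ] [0.545861   0.20869434 0.127     ]
[ 0.57784313 -0.04143318  0.01      ]
[ 0.51319464 -0.27723201  0.01      ]
[ 0.40894422 -0.24611447  0.01      ]
[ 0.47091224 -0.01585781  0.01      ]
0.9
```

Candidates in the top view: stands at (178,172) black, (187,217) turquoise and (139,262) green. The probes are at (161,173) and (183,166), and the pin head is at (311,188). I choose the black stand, with the long probe at top (161,173) / side (190,254). Its top triangulates to about 0.16 m, against 0.124 m for the short one, and the spacing is 70 mm as given. The crops agree. The hole–pin distance comes out at 120.6 mm, as expected.

```bash
python3 -m crank '[[[0,0,-2],0,0],[[0,0,-3],0,0],[[2.9,-2.34,-2],0,0],[[2.9,-2.34,-1],0,0],[[2.9,-2.34,0],0,0],[[2.9,-2.34,0],0,0],[[2.9,-2.34,0],0,0],[[2.9,-2.34,0],0,0],[[2.9,-2.34,0],0,0],[[2.9,-2.34,0],0,0]]'; python3 -m crank '[[[2.9,-2.34,0],0,0],[[2.9,-2.34,0],0,0],[[2.9,-2.34,0],0,0],[[2.9,-2.34,0],0,0],[[0,0,0],0,0],[[0,0,0],0,0]]'
python3 - <<'E'
from h import *
d=vision.get_image('wrist'); cv2.imwrite('pics/c_wrist.png',d['img'][:,:,::-1])
o=sensors.get_obs(); print(o['time'],o['position'],o['tool_rot'],o['ft_force'],o['opening'],o['q'])
R=np.array(d['R']);print('cam in tool',o['tool_rot'].T@(-R.T@d['t']-o['position']))
print(proj(d,[.506,-.0943,.137]),proj(d,[.475,-.2105,.173]))
E
```

```text
time: 1.73
position: [0.3408, -0.389, 0.2946]
tool_rot: [[0.968, 0.25, 0.0], [0.25, -0.968, -0.001], [0.0, 0.001, -1.0]]
ft_force: [1.2, -0.8, -0.2]
opening: 0.0275
time: 2.23
position: [0.4302, -0.2689, 0.2945]
tool_rot: [[0.967, 0.255, 0.0], [0.255, -0.967, -0.0], [0.0, 0.0, -1.0]]
ft_force: [-0.2, -0.7, 0.6]
opening: 0.0004
2.2833 [ 0.42902834 -0.27079339  0.29436921] [[ 9.67900101e-01  2.51335192e-01 -1.26911160e-04]
 [ 2.51335086e-01 -9.67899975e-01 -5.60125781e-04]
 [-2.63616630e-04  5.10248573e-04 -9.99999835e-01]] [-0.66918484 -0.07082173 -0.70662705] 0.0005384787221117777 [ 42.7172055    9.50353131 -15.9859327  105.26385195   2.89674463
  65.61329149 -49.70031014]
cam in tool [ 0.08012993 -0.00288378 -0.17068572]
[107.67467216  65.02341603] [206.40327194 126.6041478 ]
```

View pics/c_wrist.png

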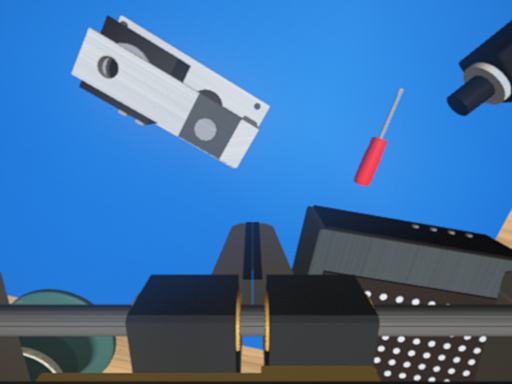

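```bash
python3 - <<'E'
from h import *
d=vision.get_image('wrist'); crop(d,60,0,220,170,3.5,'pics/c2.png')
print(atz(d,108,67,.137),atz(d,205,128.5,.173))
E
python3 -m crank '[[[2,-1.56,0],0,0],[[2,-1.56,2],0,0],[[1.97,-1.56,3],0,0],[[0,0,2],0,0],[[0,0,0],0,0],[[0,0,0],0,0]]'
```

```text
[ 0.50357776 -0.09710638  0.137     ] [ 0.47190561 -0.21159189  0.173     ]
time: 2.83
position: [0.4738, -0.2123, 0.2237]
tool_rot: [[0.969, 0.247, -0.002], [0.247, -0.969, 0.0], [-0.002, -0.001, -1.0]]
ft_force: [-0.6, -0.2, 0.6]
opening: 0.0003
```

View pics/c2.png

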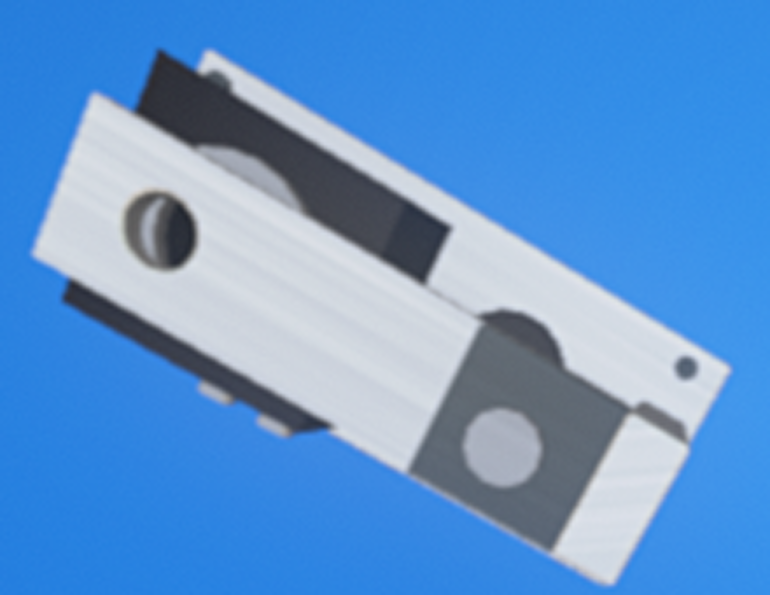

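```bash
python3 -m crank '[[[0,0,2],0,0],[[0,0,2],0,0],[[0,0,0.5],0,0],[[0,0,0.4],0,0],[[0,0,0.4],0,0],[[0,0,0.4],0,0]]'; python3 -m crank '[[[0,0,0.4],0,0],[[0,0,0.4],0,0],[[0,0,0],0,0]]'
```

```text
time: 3.33
position: [0.4755, -0.2121, 0.169]
tool_rot: [[0.969, 0.249, 0.002], [0.249, -0.969, -0.002], [0.001, 0.002, -1.0]]
ft_force: [-2.5, -0.2, 7.6]
opening: 0.0005
time: 3.58
position: [0.4756, -0.2118, 0.1604]
tool_rot: [[0.968, 0.249, 0.002], [0.249, -0.968, -0.002], [0.001, 0.002, -1.0]]
ft_force: [0.1, -0.1, 0.9]
opening: 0.0007
```

```bash
python3 -m crank '[[[0,0,0.3],0,0],[[0,0,0.3],0,0],[[0,0,0],0,0]]'; python3 -m crank '[[[0,0,0.2],0,0],[[0,0,0],0,0]]'
```

```text
time: 3.83
position: [0.4757, -0.2117, 0.1542]
tool_rot: [[0.968, 0.249, 0.002], [0.249, -0.968, -0.002], [0.001, 0.002, -1.0]]
ft_force: [-0.2, -2.5, 2.8]
opening: 0.0008
time: 4.0
position: [0.4757, -0.2117, 0.1533]
tool_rot: [[0.968, 0.25, 0.002], [0.25, -0.968, -0.002], [0.001, 0.002, -1.0]]
ft_force: [-4.1, -1.8, 13.4]
opening: 0.0004
```

```bash
python3 -m crank '[[[0,0,0.2],0,0],[[0,0,0],0,0],[[0,0,0],0,0]]'
```

```text
time: 4.25
position: [0.4758, -0.2117, 0.1532]
tool_rot: [[0.968, 0.25, 0.002], [0.25, -0.968, -0.003], [0.001, 0.003, -1.0]]
ft_force: [-9.2, 0.0, 27.6]
opening: 0.0004
```

```bash
python3 -m crank '[[[0,0,-2],0,0],[[0,0,-4],0,0],[[0,0,-4],0,0],[[0,0,-3],0,60],[[1,-2.8,0],0,60],[[1,-2.8,0],0,60],[[1,-2.8,0],0,60],[[1,-2.8,0],0,60],[[1,-2.8,0],0,60],[[1,-2.8,0],0,60]]'; python3 -m crank '[[[1,-2.8,0],0,60],[[1,-2.8,0],0,60],[[1,-2.8,0],0,60],[[1,-2.8,0],0,60],[[1,-2.8,0],0,60],[[0,0,0],-0.12,60],[[0,0,0],-0.12,60],[[0,0,0],-0.12,60],[[0,0,0],-0.12,60],[[0,0,0],-0.12,60]]';  python3 -m crank '[[[0,0,0],-0.12,60],[[0,0,0],-0.12,60],[[0,0,0],-0.12,60],[[0,0,0],-0.12,60],[[0,0,0],-0.12,60],[[0,0,0],-0.12,60],[[0,0,0],-0.12,60],[[0,0,0],-0.12,60],[[0,0,0],-0.12,60],[[0,0,0],0,60]]'
python3 - <<'E'
from h import *
d=vision.get_image('wrist'); cv2.imwrite('pics/d_wrist.png',d['img'][:,:,::-1])
s=vision.get_image('side'); cv2.imwrite('pics/d_side.png',s['img'][:,:,::-1]); crop(s,235,130,90,90,6,'pics/d_sidejig.png')
o=sensors.get_obs(); print(o['time'],o['position'],o['tool_rot'],o['ft_force'],o['opening'],o['q'])
print(proj(d,[.518,.2705,.162]),proj(d,[.548,.2075,.127]))
E
```

```text
time: 5.08
position: [0.4911, -0.0312, 0.2796]
tool_rot: [[0.968, 0.25, 0.001], [0.25, -0.968, 0.0], [0.001, 0.0, -1.0]]
ft_force: [-0.2, 0.6, 0.8]
opening: 0.0449
time: 5.92
position: [0.5044, 0.1156, 0.2794]
tool_rot: [[0.653, 0.757, 0.0], [0.757, -0.653, 0.0], [0.0, -0.0, -1.0]]
ft_force: [0.1, -0.4, -0.3]
opening: 0.0552
time: 6.75
position: [0.5044, 0.1154, 0.2793]
tool_rot: [[-0.357, 0.934, -0.0], [0.934, 0.357, 0.001], [0.001, 0.0, -1.0]]
ft_force: [0.8, -0.5, -0.7]
opening: 0.055
6.85 [0.50454456 0.1151296  0.27933396] [[-3.50699068e-01  9.36488208e-01  2.92503900e-05]
 [ 9.36488151e-01  3.50699035e-01  3.59858566e-04]
 [ 3.26745220e-04  1.53594707e-04 -9.99999935e-01]] [ 0.16475932 -0.05480331  0.16692194] 0.05529616267363967 [ 23.264322    16.43477092 -47.21009986 103.65938207  13.16050309
  65.57907054  -7.74223042]
[330.51603455  34.70677198] [322.37023454 114.90981501]
```

View pics/d_wrist.png

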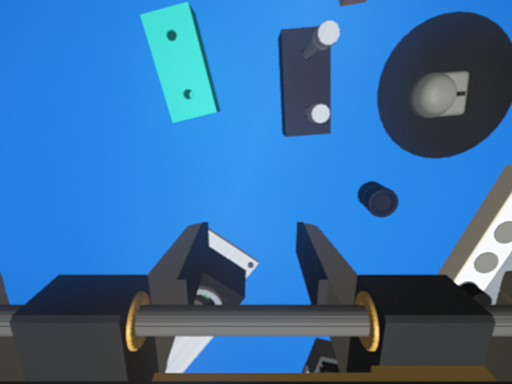

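View pics/d_sidejig.png

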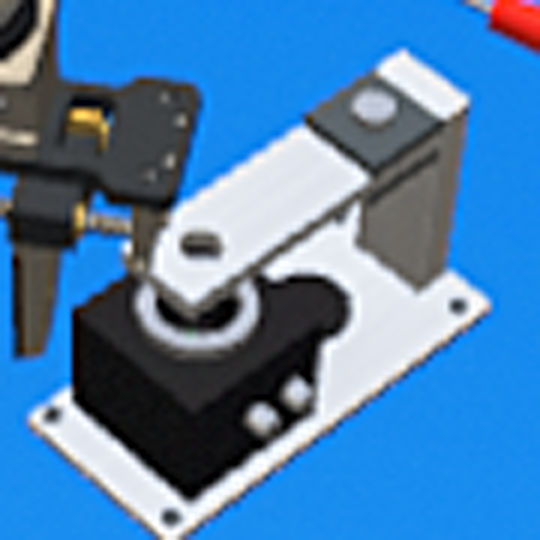

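```bash
python3 - <<'E'
from h import *
d=vision.get_image('wrist');o=sensors.get_obs()
R,p=o['tool_rot'],o['position']
for y in(-.0276,0,.0276): print(y,proj(d,p+R@[0,y,0]))
crop(d,130,190,250,90,3,'pics/e.png')
print(np.array(d['R'])@R)
print(atz(d,328.5,33,.162),atz(d,318.3,113,.127))
E
python3 -m crank '[[[2,0.96,0],0,60],[[2,0.96,0],0,60],[[2,0.96,0],0,60],[[2,0.96,0],0,60],[[2,0.96,0],0,60],[[0,0,0],0,60],[[0,0,0],0,60]]'
```

```text
-0.0276 [209.85860928 237.79251906]
0 [253.43940932 237.81962481]
0.0276 [297.03103714 237.84673729]
[[ 2.32624215e-04  9.99999528e-01  9.43068544e-04]
 [-9.59325613e-01  4.89392249e-04 -2.82301486e-01]
 [-2.82301814e-01 -8.39039647e-04  9.59325274e-01]]
[0.51689271 0.27074194 0.162     ] [0.54385536 0.20721126 0.127     ]
time: 7.48
position: [0.5135, 0.2268, 0.2792]
tool_rot: [[-0.355, 0.935, -0.0], [0.935, 0.355, 0.0], [0.0, -0.0, -1.0]]
ft_force: [0.4, -1.7, 0.3]
opening: 0.0552
```

View pics/e.png

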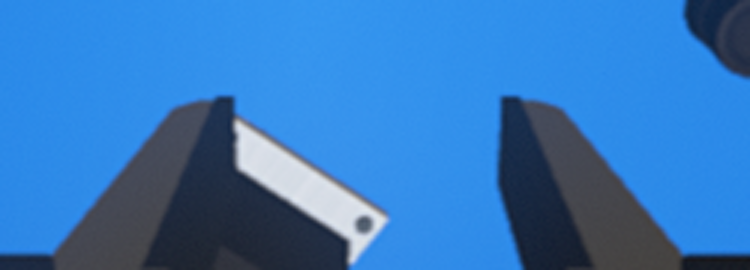

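```bash
python3 -m crank '[[[2,0.95,0],0,60],[[2,0.95,2],0,60],[[0,0,3],0,60],[[0,0,3],0,60],[[0,0,1.5],0,60],[[0,0,0],0,60],[[0,0,0],0,60]]'
python3 - <<'E'
from h import *
d=vision.get_image('wrist'); cv2.imwrite('pics/f_wrist.png',d['img'][:,:,::-1])
t=vision.get_image('top');s=vision.get_image('side'); crop(s,145,195,100,110,5,'pics/f_side.png')
o=sensors.get_obs(); print(o['time'],o['position'],proj(d,[.517,.271,.162]))
E
```

```text
time: 8.07
position: [0.5178, 0.2684, 0.184]
tool_rot: [[-0.352, 0.936, -0.001], [0.936, 0.352, -0.001], [-0.001, -0.001, -1.0]]
ft_force: [-0.1, 0.6, -0.3]
opening: 0.0549
8.2167 [0.51866584 0.26975737 0.18595873] [253.71194464 220.63547388]
```

View pics/f_wrist.png

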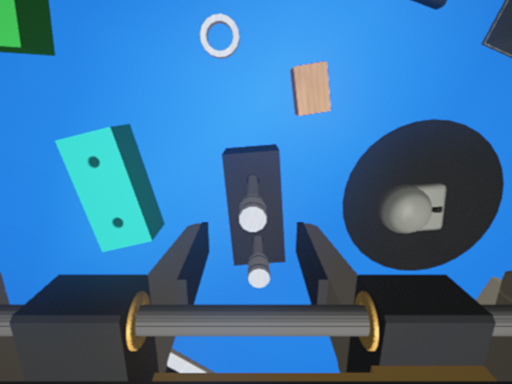

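View pics/f_side.png

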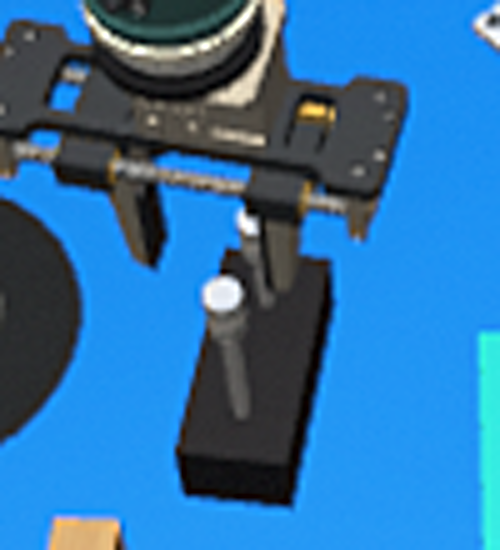

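```bash
python3 -m crank '[[[0.25,0,1.5],0,60],[[0,0,2],0,60],[[0,0,1.5],0,60],[[0,0,0.8],0,60],[[0,0,0],0,60],[[0,0,0],0,60]]'
python3 - <<'E'
from h import *
d=vision.get_image('wrist'); crop(d,130,130,250,180,3,'pics/g_wrist.png')
o=sensors.get_obs(); print(o['time'],o['position'],o['ft_force'])
E
```

```text
time: 8.72
position: [0.5173, 0.2723, 0.1272]
tool_rot: [[-0.354, 0.935, 0.001], [0.935, 0.354, 0.001], [0.0, 0.001, -1.0]]
ft_force: [0.4, -0.2, 1.5]
opening: 0.0552
8.7667 [0.51743648 0.27255468 0.12756244] [0.25853491 0.12382288 0.36465346]
```

View pics/g_wrist.png

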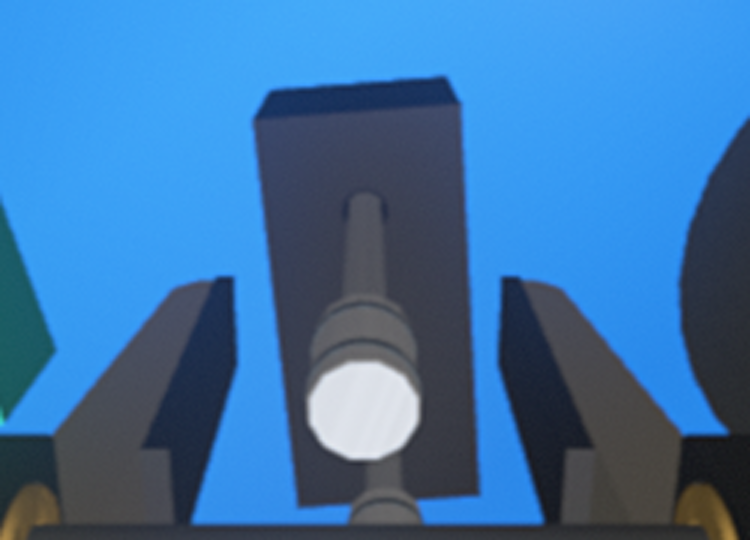

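```bash
python3 -m crank '[[[0,0,0],0,0],[[0,0,0],0,0],[[0,0,0],0,0],[[0,0,0],0,0],[[0,0,0],0,0],[[0,0,0],0,0],[[0,0,0],0,0],[[0,0,0],0,0]]'
python3 - <<'E'
from h import *
d=vision.get_image('wrist'); crop(d,130,130,250,180,3,'pics/h_wrist.png')
E
```

```text
time: 9.43
position: [0.5168, 0.2721, 0.1264]
tool_rot: [[-0.354, 0.935, 0.0], [0.935, 0.354, -0.0], [-0.0, 0.0, -1.0]]
ft_force: [-0.2, 1.1, 1.6]
opening: 0.0194
```

View pics/h_wrist.png

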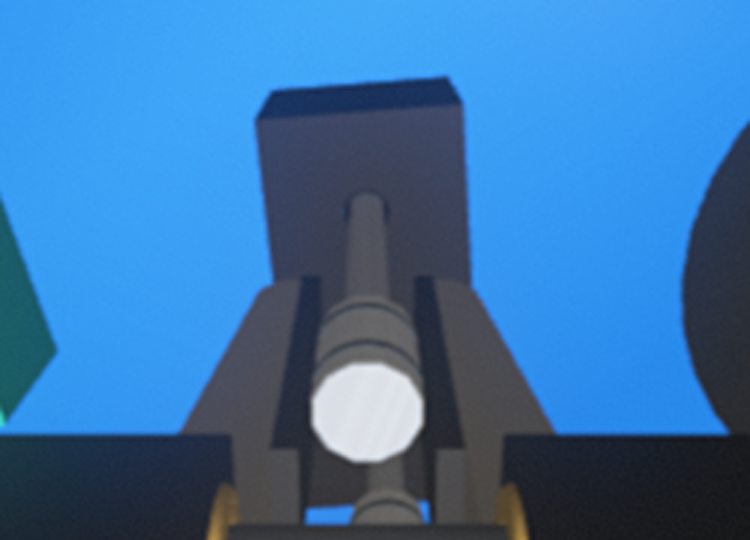

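```bash
python3 -m crank '[[[0,0,-0.5],0,0],[[0,0,-1],0,0],[[0,0,-2],0,0],[[0,0,-2],0,0],[[0,0,-2.5],0,0],[[0,0,-2.5],0,0],[[0,0,-2.5],0,0],[[0,0,-2.5],0,0],[[0,0,-1.5],0,0],[[0,0,0],0,0]]'; python3 -m crank '[[[-1,-0.4,0],0,0],[[-2,-0.83,0],0,0],[[-2,-0.83,0],0,0],[[-2,-0.83,0],0,0],[[-2,-0.83,0],0,0],[[-2,-0.83,0],0,0],[[-2,-0.83,0],0,0],[[-2,-0.83,0],0,0],[[-2,-0.83,0],0,0],[[-2,-0.83,0],0,0]]';  python3 -m crank '[[[-2,-0.83,0],0,0],[[-2,-0.83,0],0,0],[[-2,-0.83,0],0,0],[[-2,-0.83,0],0,0],[[-2,-0.83,0],0,0],[[-1.5,-0.6,0],0,0],[[0,0,0],0,0],[[0,0,0],0,0],[[0,0,0],0,0]]'
python3 - <<'E'
from h import *
for n in('wrist','side','top'):
    d=vision.get_image(n); cv2.imwrite(f'pics/i_{n}.png',d['img'][:,:,::-1])
    if n!='wrist': print(proj(d,[.506,-.0945,.137]))
    if n=='side': crop(d,225,80,100,130,4.5,'pics/i_sc.png')
    if n=='top': crop(d,230,140,100,75,7,'pics/i_tc.png')
o=sensors.get_obs(); print(o['time'],o['position'],o['tool_rot'],o['opening'],o['q'])
E
```

```text
time: 10.32
position: [0.5179, 0.2735, 0.3006]
tool_rot: [[-0.354, 0.935, 0.006], [0.935, 0.354, 0.003], [0.001, 0.007, -1.0]]
ft_force: [0.5, 1.1, -1.4]
opening: 0.0192
time: 11.15
position: [0.509, 0.0642, 0.2946]
tool_rot: [[-0.353, 0.935, -0.003], [0.935, 0.353, -0.001], [0.001, -0.003, -1.0]]
ft_force: [0.2, 0.4, -0.8]
opening: 0.019
time: 11.9
position: [0.506, -0.0572, 0.2955]
tool_rot: [[-0.355, 0.935, -0.002], [0.935, 0.355, 0.001], [0.001, -0.001, -1.0]]
ft_force: [-0.1, 0.6, -1.3]
opening: 0.0194
[268.16324161 169.89357164]
[273.46623858 178.79838173]
12.05 [ 0.50652439 -0.05664914  0.29608176] [[-3.55991096e-01  9.34489272e-01 -3.74169345e-04]
 [ 9.34489250e-01  3.55991213e-01  3.11825377e-04]
 [ 4.24598468e-04 -2.38650173e-04 -9.99999881e-01]] 0.019237739246673588 [ 40.19971389  13.56561497 -43.43515324 103.49687356  10.07639805
  66.90898989  14.43733332]
```

View pics/i_wrist.png

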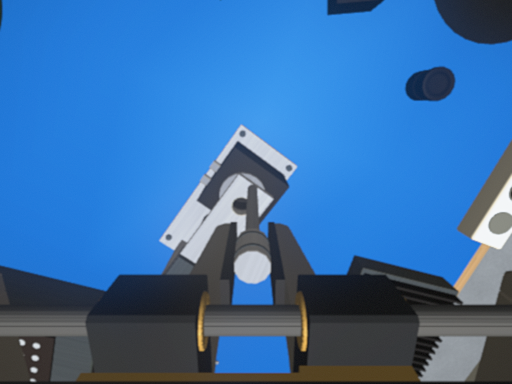

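View pics/i_sc.png

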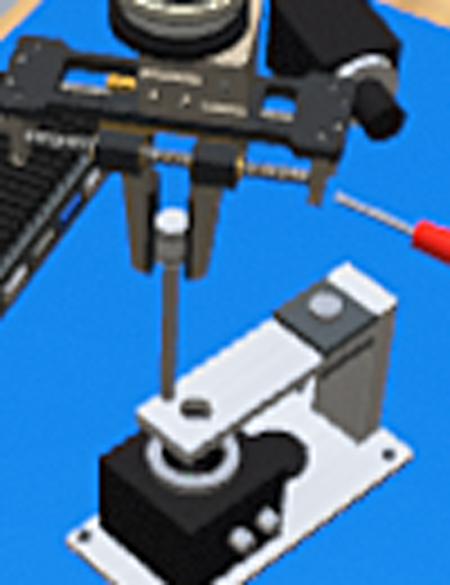

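View pics/i_tc.png

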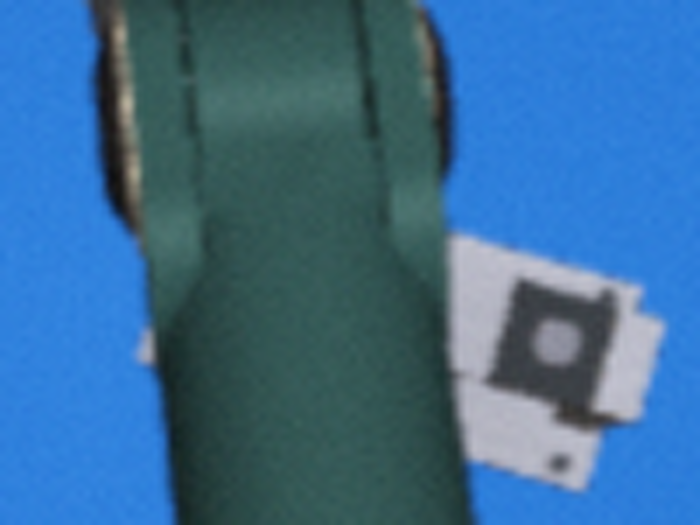

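```bash
python3 -m crank '[[[-1.2,-0.5,0],0,0],[[-1.2,-0.5,0],0,0],[[-1.1,-0.4,0],0,0],[[0,0,1],0,0],[[0,0,1],0,0],[[0,0,0.5],0,0],[[0,0,0],0,0],[[0,0,0],0,0],[[0,0,0],0,0]]'
cat > look.py <<'E'
from h import *
import sys
k=sys.argv[1]
w=vision.get_image('wrist'); s=vision.get_image('side')
cv2.imwrite(f'pics/{k}_w.png',w['img'][:,:,::-1]); cv2.imwrite(f'pics/{k}_s.png',s['img'][:,:,::-1])
crop(w,190,150,130,150,4,f'pics/{k}_wc.png'); crop(s,235,100,70,85,7,f'pics/{k}_sc.png')
o=sensors.get_obs(); p=o['position']; print(o['time'],p,o['tool_rot'][:,2],o['ft_force'])
tip=p-[0,0,.115]
print('pred tip w,s',proj(w,tip),proj(s,tip),'neck',proj(w,tip+[0,0,.12]),proj(s,tip+[0,0,.12]))
print('hole top',proj(w,[.506,-.0945,.137]),proj(s,[.506,-.0945,.137]))
E
python3 look.py j
```

```text
time: 12.8
position: [0.5062, -0.0949, 0.2714]
tool_rot: [[-0.355, 0.935, 0.0], [0.935, 0.355, 0.0], [0.0, 0.0, -1.0]]
ft_force: [-0.7, 0.3, -0.6]
opening: 0.0196
12.9 [ 0.50629346 -0.09520416  0.27160076] [ 6.24194379e-04 -1.19152541e-04 -9.99999798e-01] [-0.070352    0.58639876 -0.18388791]
pred tip w,s [253.0251878  188.64736447] [268.42933612 165.15257811] neck [253.4969073  241.94019605] [269.94201062 135.02207923]
hole top [252.95914348 182.95031128] [268.16324161 169.89357164]
```

```bash
sleep 1
```

```text
(no output)
```

View pics/j_wc.png

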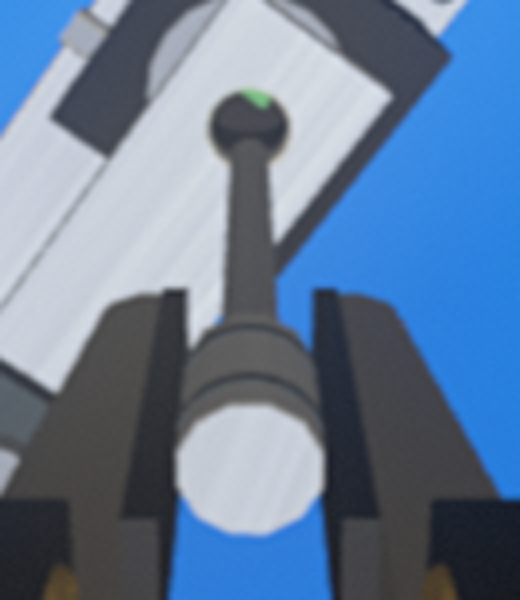

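View pics/j_sc.png

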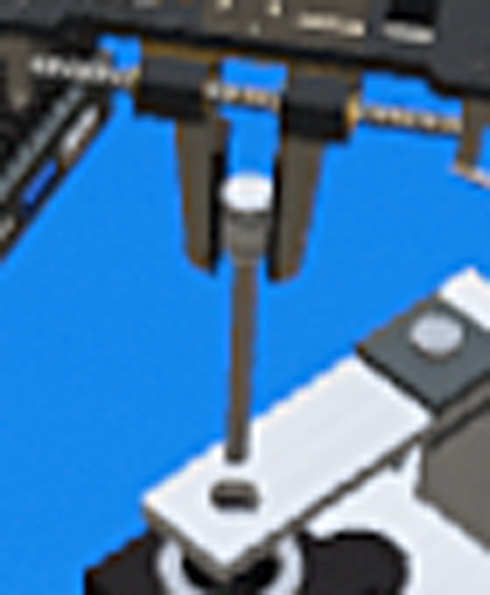

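Run:
```python
from h import *
w=vision.get_image('wrist'); s=vision.get_image('side'); o=sensors.get_obs();p=o['position'];R=o['tool_rot']
z=p[2]-.115
hw=atz(w,190+249.5/4-.5,150+128.5/4-.5,.137); tw=atz(w,190+251.5/4-.5,188.6,z)
hs=atz(s,235+235.5/7-.5,100+495.5/7-.5,.137); ts=atz(s,235+238/7-.5,100+457.5/7-.5,z)
print(hw,tw,hs,ts,p)
for a in (hw-tw,hs-ts,hw-p,hs-p): print((R.T@(a*[1,1,0]))*1000)
```

```text
[ 0.50459176 -0.093972    0.137     ] [ 0.50585288 -0.09581888  0.15660214] [ 0.5052485  -0.09313025  0.137     ] [ 0.50672318 -0.09632157  0.15660214] [ 0.50622109 -0.0954372   0.27160214]
[ 2.17386486e+00 -5.25072034e-01 -1.26702765e-03]
[ 3.50677299e+00 -2.48513233e-01 -1.75949678e-03]
[ 1.94737280e+00 -1.00461348e+00 -1.38889224e-03]
[ 2.50188216e+00 -9.22716089e-02 -1.21489495e-03]
```

```bash
python3 -m crank '[[[0.22,-0.05,0],0,0],[[0,0,0.7],0,0],[[0,0,0.6],0,0],[[0,0,0],0,0],[[0,0,0],0,0],[[0,0,0],0,0],[[0,0,0],0,0]]'; python3 look.py k
```

```text
time: 13.58
position: [0.5049, -0.0937, 0.2584]
tool_rot: [[-0.354, 0.935, 0.0], [0.935, 0.354, -0.0], [-0.0, 0.0, -1.0]]
ft_force: [0.3, 0.4, -0.7]
opening: 0.0193
13.6833 [ 0.50491397 -0.09370169  0.25842217] [ 3.35542647e-04 -9.50413941e-05 -9.99999939e-01] [ 0.13673114 -0.06516947 -1.47992815]
pred tip w,s [253.05912611 188.28115669] [268.4154485  168.72952977] neck [253.54079794 241.35365824] [269.91712357 139.04674535]
hole top [253.75400524 187.63758452] [268.16324161 169.89357164]
```

View pics/k_wc.png

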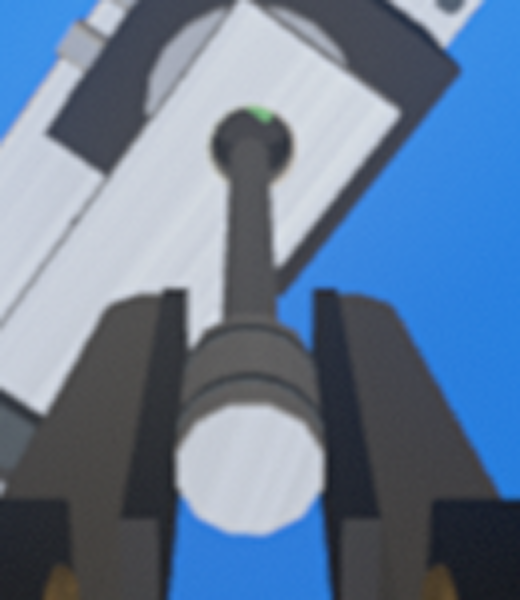

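View pics/k_sc.png

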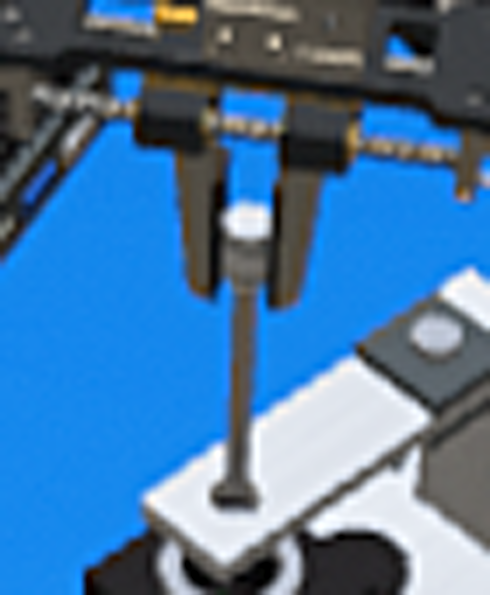

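```bash
python3 -m crank '[[[0,0,0.4],0,0],[[0,0,0.6],0,0],[[0,0,0.6],0,0],[[0,0,0.6],0,0],[[0,0,0.6],0,0],[[0,0,0.4],0,0],[[0,0,0],0,0],[[0,0,0],0,0]]'; python3 look.py l
```

```text
time: 14.35
position: [0.5046, -0.0936, 0.226]
tool_rot: [[-0.354, 0.935, -0.001], [0.935, 0.354, 0.0], [0.001, -0.0, -1.0]]
ft_force: [0.6, 0.1, -0.6]
opening: 0.0193
14.45 [ 0.50499551 -0.09365868  0.22647039] [ 4.19649428e-04 -5.53621001e-05 -9.99999910e-01] [ 0.08406562  0.138893   -0.56326064]
pred tip w,s [253.40084434 188.61728034] [268.01694352 175.99370761] neck [253.98493877 241.91379309] [269.46431408 147.34264635]
hole top [254.1752427  197.35586132] [268.16324161 169.89357164]
```

View pics/l_wc.png

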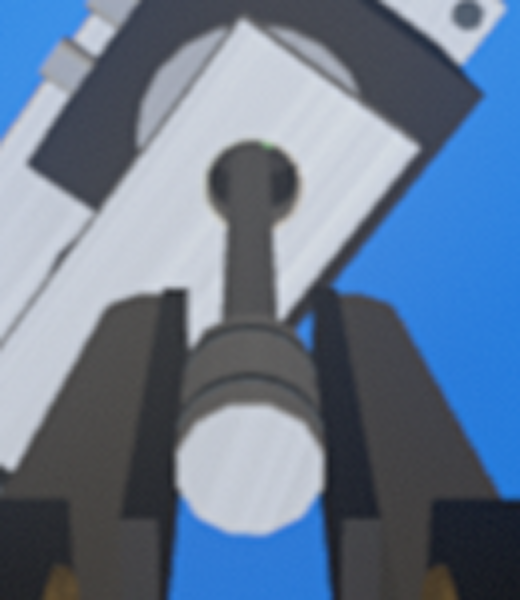

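View pics/l_sc.png

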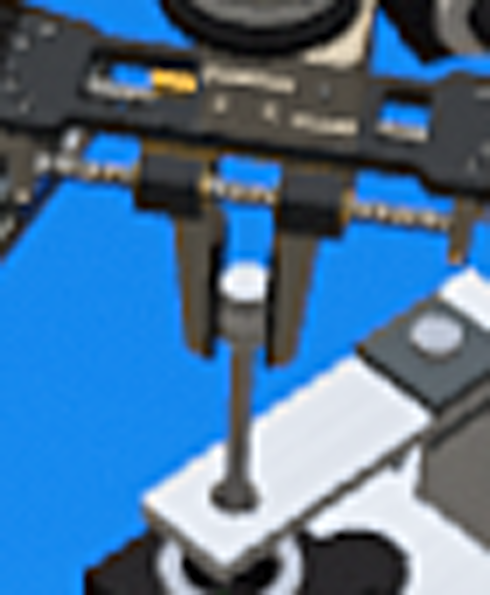

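```bash
python3 -m crank '[[[0,0.06,0],0,0],[[0,0,0.4],0,0],[[0,0,0.6],0,0],[[0,0,0.6],0,0],[[0,0,0.6],0,0],[[0,0,0.6],0,0],[[0,0,0.5],0,0],[[0,0,0],0,0],[[0,0,0],0,0],[[0,0,0],0,0]]'; python3 look.py m
```

```text
time: 15.28
position: [0.5055, -0.0934, 0.1934]
tool_rot: [[-0.354, 0.935, 0.0], [0.935, 0.354, -0.0], [-0.0, 0.0, -1.0]]
ft_force: [0.0, -0.7, -1.1]
opening: 0.0193
15.3833 [ 0.50558885 -0.09345921  0.19358257] [ 5.86808635e-04 -1.90933654e-04 -9.99999810e-01] [ 0.68241773 -0.08260134 -0.60602936]
pred tip w,s [253.09924951 188.37838722] [267.45015454 183.18188371] neck [253.61812521 241.54619467] [268.83310847 155.53678488]
hole top [253.30688035 209.19428971] [268.16324161 169.89357164]
```

View pics/m_wc.png

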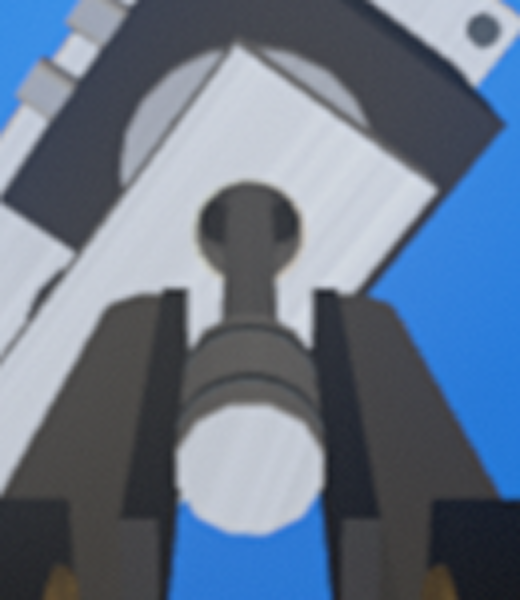

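View pics/m_sc.png

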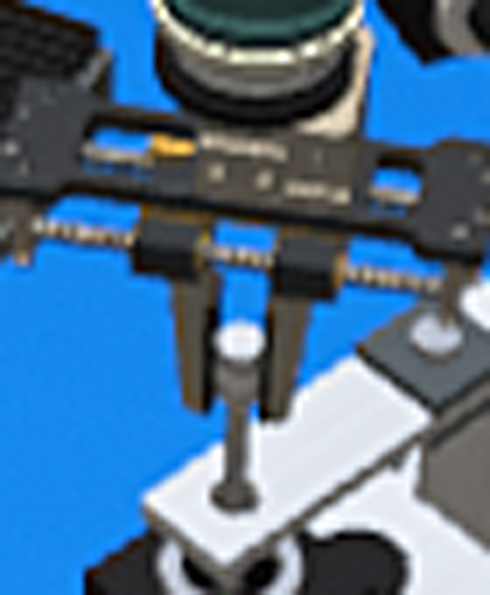

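View pics/m_s.png

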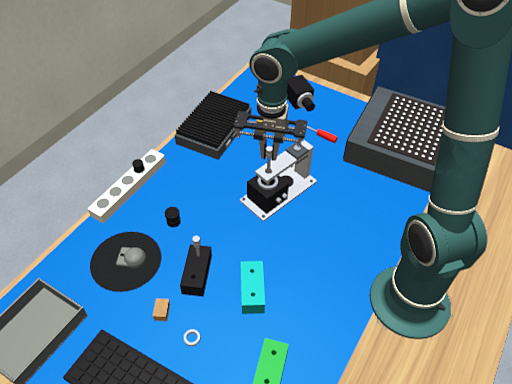

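The full side view shows the short probe still in the black stand at (196,250). The bystanders are where they were, and the long probe stands in the guide hole at (268,170).

```bash
python3 -m crank '[[[0,0,0],0,0],[[0,0,0],0,0]]'
python3 - <<'E'
from cell import bot,sensors
print(sensors.get_obs()['qd'])
print(bot.close_job())
E
```

```text
time: 15.55
position: [0.5055, -0.0935, 0.1935]
tool_rot: [[-0.354, 0.935, 0.0], [0.935, 0.354, -0.0], [-0.0, 0.0, -1.0]]
ft_force: [1.2, -0.7, -0.5]
opening: 0.0196
[ 0.0827615   0.00911619  0.02850467  0.17457427  0.1333401  -0.05370668
 -0.00158037]
the job is handed in; nothing more can be done
None
```

I pushed the locking pin down until it seated, then took the long probe from the black stand and lowered it through the guide hole. I handed the job in at about 15.6 s, with the gripper still holding the probe; no verdict was reported.

- **Pin:** the fingers came to a hard stop at 153.2 mm height with about 28 N of push, and the side picture after retracting showed the head flat on the fork.
- **Probe height:** by the arm's reading, the tip is at about 79 mm above the bench, which is 16 mm below the lens mount rim and 23 mm above the sensor.
- **Centring:** in the last wrist and side pictures the rod sat within about 1 mm of the hole's centre and upright to within about 1 mm over its length. The wrist force was no more than about 2 N throughout the lowering, with no sign of contact.
- **Grip:** the probe had not slipped in the fingers, and the arm was essentially still at the end.
- **Bench:** in the last full side picture the short probe and the bench items it shows looked unmoved. The top camera's view of the hole was blocked by the arm at that point, so the last checks rest on the wrist and side cameras.
- **Disagreement:** from a distance the wrist camera placed things 2 to 3 mm off the other two. So I set the final position by comparing the probe and hole within the same picture.

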